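# Unbolt the reagent chest against its spring safety catch

## Task

Unbolt the lid of the grey steel reagent chest: press the sprung catch plate beside the bolt down with one fingertip and, while it is held down, slide the bolt all the way back, away from the lid, by pushing its upright thumb tab with the other finger. Keep the catch down until the bolt is fully back, then let it spring up again behind the bolt and take the hand clear. Leave the lid shut and do not disturb the glassware and bottles on the chest and around it.

Things in the scene. Friction and masses are not known exactly. Their poses are not given: they have to be found in the camera images.
- chest: Dark grey sheet-steel chest, 330 (x) by 320 (y) by 126 mm high, fixed. Origin: centre of its underside, z up. The +x part of its top is the lid, hinged along the +x edge, seam at x = +10 mm; the -x part is a fixed deck at z = 126 mm that carries the bolt along y = 0 and the catch beside it on the +y side, square to the chest. Frame of all the mechanism's dimensions.
- bolt (a joint): Travel of the steel slide bolt, m: 0 = shot, nose in the staple on the lid; 0.032 = fully back at its stop. It slides along the chest's -x and starts at 0 to 0.0015. Friction about 2 N, no spring. With the catch up, the catch's tongue stops it after 3 mm. Its flat bar is 26 mm wide, top 13 mm above the deck, straps over it 17 mm above the deck.
- bolt_tab (a point): Centre of the top edge of the bolt's upright thumb tab, 60 mm above the deck; moves with the bolt. The tab is 10 mm thick (x), 28 mm wide (y), from 13 to 60 mm above the deck; with the bolt shot it is centred at x = -42 mm, y = 0. Push on its face towards the lid (+x); the space on that side is free down to 17 mm above the deck. Axes as the chest's.
- bolt_ear (a point): Centre of the end of the ear, a small lug low on the tab's +y side, 10 mm thick (x), from 22 to 32 mm above the deck, ending 25.5 mm from the tab's centre line. Moves with the bolt. The raised catch tongue blocks it. Axes as the chest's.
- catch (a joint): Depression of the spring catch plate, m: 0 = up, 0.010 = fully down on a rigid stop. It moves straight down; the spring takes about 2.3 N at first, 4.8 N fully down. The bolt can pass when it is down 6 mm or more. Let go, it springs up by itself, fully only when the bolt is shot or more than about 24 mm back.
- catch_pad (a point): Centre of the flat ribbed top of the catch plate; moves with it, 38 mm above the deck when up, 28 mm when down. The top is 76 mm long (x, the bolt's way) by 28 mm wide (y), centred at x = -43, y = +46 mm in the chest's frame. A fingertip may slide along it while pressing. Fixed housing round it: rim 24 mm above the deck, x -89 to +3, y 28 to 65 mm. Axes as the chest's.
- catch_tongue (a point): Centre of the top of the catch's tongue, 10 mm long (x), at chest x = -55, y = +20 mm; its top is 28 mm above the deck when up. It goes down with the plate and then passes under the ear. Axes as the chest's.
- lid (a joint): Opening angle of the chest's lid, rad: 0 = shut. It stays shut.
- dropper: Small amber dropper bottle, 34 mm diameter, 77 mm high, standing loose on the chest's deck. Origin: centre of its underside.
- weighing_jar: Glass weighing jar with knobbed lid, 42 mm diameter, 45 mm high, loose on the chest's deck. Origin: centre of its underside.
- flask: Stoppered conical flask, 78 mm diameter, 144 mm high, loose on the bench. Origin: centre of its underside.
- beaker: Glass beaker, 72 mm diameter, 95 mm high, loose on the bench. Origin: centre of its underside.
- reagent: Amber reagent bottle, 62 mm diameter, 130 mm high, loose on the bench. Origin: centre of its underside.
- jug: White plastic jug with a handle, 90 mm diameter, 115 mm high, loose on the bench. Origin: centre of its underside.
- powder_jar: White screw-top jar, 66 mm diameter, 85 mm high, loose on the bench. Origin: centre of its underside.

How it is judged:
By the outcome, as a careful person would: the job done as asked, in the order asked, and still so for the second after the job is handed in, with the robot touching nothing.
It also fails if it takes over 38 s, if anything falls off the work surface, if the arm or the gripper's body presses on something with over 40 N, if the wrist force passes 120 N, or if a joint passes its speed limit or range.

## Robot

A 6-joint arm with a two-finger parallel gripper is mounted at the origin on the work surface. World frame = base frame: x ahead of the robot, y to its left, z up, the work surface at z = 0. Lengths are in m, angles in degrees, forces in N, time in s.
With the tool pointing down it reaches from about 0.3 to 0.875 m from the base axis. Payload 4.2 kg.
Tool frame: the origin (TCP) lies midway between the tips of the shut fingers; the grasp point (between the pads) lies 19 mm behind it (manip.tcp_to_grasp is the z of the grasp point in the tool frame, in m); z points along the fingers, y is the direction in which the jaws open and shut (so a half turn about z gives the same grasp; the last joint's range is limited). The gripper opens to 85 mm and grips with 20 to 120 N. Pads are 22 mm wide; open, the fingers measure 114 mm over their backs; the gripper's body (76 mm by 85 mm) begins 54 mm behind the grasp point. The pads swing forward as they close: fully open they stand 13 mm farther back than shut.
Start: joints at [-74.714, 18.312, 89.639, -0, 72.044, -1.146], TCP at [0.163, -0.552, 0.231] pointing down, gripper open.
Joint ranges: [-177.97, 177.97], [-48.28, 115.42], [12.27, 149.76], [-77.06, 257.06], [2.81, 150.46], [-146.56, 146.56]. Speed limits (degrees/s): [147.25, 147.25, 180, 180, 180, 180].

## Interface

Orientations are given as a 3x3 rotation matrix whose columns are the frame's x, y, z axes.
In Python, from rig import manip gives the robot as it stands.
- The arm moves only by the shell command python3 -m inch 'ROWS' [FORCE]. ROWS is text: rows parted by semicolons, each of 7 numbers parted by spaces: the turn, a rotation vector about the tool's x, y, z in rad, then the shift along the tool's x, y, z in mm, then the finger opening in mm, from 0 to 85.4. In form: ax ay az dx dy dz gripper; .... A call has 1 to 10 rows; each row shifts and turns the commanded pose from where the row before left it, along the tool's axes as they then stand; what a row does not reach is not made up. A row lasts 1/8 s, in which the tool goes at most 62.5 mm and 10.7 degrees, less where a joint would pass 70% of its speed; a pose out of reach is approached as far as the arm can. A call is refused whole if a number of a shift passes 62.5 or a number of a turn 0.188, either way. A call with a gripper value outside its range is refused whole. The fingers move at their own pace and stop on an object; FORCE is the grip in N (left out, the last holds). Time passes only in rows, so rows that do not move let the fingers close. It gives the time, the measured TCP pose, the force and the opening at its end, in the units of the state.
- manip.state(): the state, without advancing time (a new reading comes with each control period).
- manip.snapshot(name): name is "side" or "top"; returns a dict with "frame" (420x560x3 uint8, red, green, blue), "range_z" (420x560 float32, m along the optical axis (not along the pixel's ray), 0 where there is no reading), "camera_matrix" (3x3 intrinsics, pixels), "k1" (the pictures are not rectified: a ray, as slopes to the right and down, at radius r is drawn at 1 + k1 r^2 times it, then the intrinsics apply), "R" (3x3) and "t" (3): a world point X has camera coordinates R X + t. Camera axes: x right, y down, z forward; pixel columns grow to the right and rows downward; lengths in m; the calibration is good to about 2 mm. A picture is of the moment at which its call begins.
- manip.hand_in(): hands the job in, once; it reports no verdict.
The state is a dict: "clock": time; "joint_positions": joint angles; "joint_vel": joint speeds; "effort": joint torques, N m; "tool_pos": TCP position; "tcp_rot": TCP orientation; "ft_force": force on the tool from outside, world axes, zero at the start; "torque": the same for the moment, N m; "opening": finger opening in m.
Only numpy, scipy, OpenCV 4.12 (cv2) and the standard library are available. Lean on these libraries where they do the work, as an engineer would, in place of code of your own. Each camera call takes 0.05 s, during which the arm holds its last target.

## Working session

There is one attempt and no reset: what is moved stays moved. The work goes in short steps, Python scripts to look and compute and a shell command to move; the robot and the scene stay as the last step left them, time stands still between calls to the robot, and variables do not carry over. Pictures are saved under pics/ and viewed, and the job is handed in when it is done.

```bash
ls; mkdir -p pics; python3 - <<'E'
from rig import manip
import cv2,numpy as np
print(manip.state(), manip.tcp_to_grasp)
for n in("side","top"):
    s=manip.snapshot(n); cv2.imwrite(f"pics/{n}0.png",s["frame"][:,:,::-1]); np.savez(f"pics/{n}0.npz",**s)
    print(n,s["camera_matrix"],s["k1"],s["R"],s["t"],(s["range_z"]>0).mean())
E
```

```text
pics
{'clock': 0.0, 'joint_positions': array([-7.47133462e+01,  1.83510714e+01,  8.97065796e+01,  1.58265160e-04,
        7.20433659e+01, -1.14514300e+00]), 'joint_vel': array([-0.05125286,  0.05657301,  0.09791988, -0.02200582,  0.01758898,
       -0.02380312]), 'effort': array([ 6.34101561e-04, -4.15522134e+01, -2.34161049e+01, -5.77644846e-05,
        8.33564904e-03,  2.63320246e-06]), 'tool_pos': array([ 0.16253609, -0.55105423,  0.23048679]), 'tcp_rot': array([[ 9.59157389e-01,  2.82872566e-01, -4.62297205e-04],
       [ 2.82872941e-01, -9.59155881e-01,  1.70138853e-03],
       [ 3.78610570e-05, -1.76267076e-03, -9.99998446e-01]]), 'ft_force': array([ 0.18304955, -1.02891158, -0.16628312]), 'torque': array([-0.07101389,  0.03244901, -0.01548344]), 'opening': 0.08555813467909157} -0.0187
side [[523.51490595   0.         270.8468892 ]
 [  0.         523.51490595 206.11764999]
 [  0.           0.           1.        ]] -0.02810320097932843 [[-0.91674778 -0.3991505   0.01588699]
 [-0.25719185  0.55933949 -0.78803026]
 [ 0.30565645 -0.72651099 -0.61543149]] [0.48293358 0.25685059 1.39102019] 0.9898681972789115
top [[472.38249747   0.         276.29424455]
 [  0.         472.38249747 200.63067589]
 [  0.           0.           1.        ]] -0.08966994070716673 [[-0.0263262  -0.99958498 -0.01169572]
 [-0.983233    0.02800387 -0.18019057]
 [ 0.18044331  0.00675589 -0.98356218]] [0.01173139 0.55669576 1.5041294 ] 0.9957865646258504
```

View pics/top0.png

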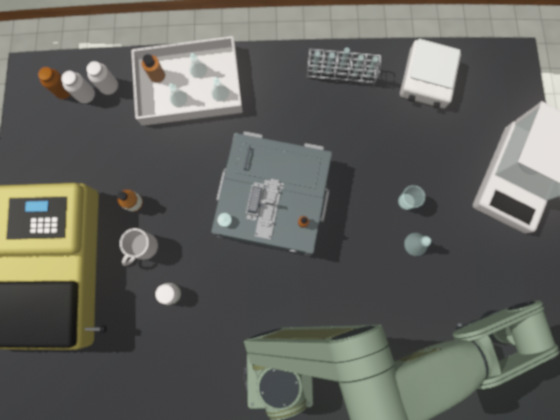

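View pics/side0.png

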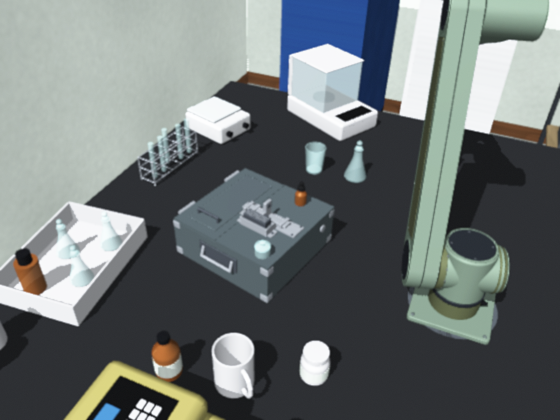

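```bash
cat > h.py <<'E'
import numpy as np,cv2
def load(n): return dict(np.load(f"pics/{n}.npz"))
def rays(s,uv):
    d=np.array([s["k1"],0,0,0,0],float)
    p=cv2.undistortPoints(np.array(uv,np.float64).reshape(-1,1,2),s["camera_matrix"],d).reshape(-1,2)
    return np.c_[p,np.ones(len(p))]
def cloud(s):
    h,w=s["range_z"].shape
    v,u=np.mgrid[:h,:w]
    r=rays(s,np.c_[u.ravel(),v.ravel()])*s["range_z"].reshape(-1,1)
    return ((r-s["t"])@s["R"]).reshape(h,w,3)
def onplane(s,uv,z):
    r=rays(s,uv)@s["R"]; c=-s["R"].T@s["t"]
    return c+r*((z-c[2])/r[:,2])[:,None]
def proj(s,X):
    rv=cv2.Rodrigues(s["R"])[0]
    return cv2.projectPoints(np.array(X,float).reshape(-1,1,3),rv,s["t"],s["camera_matrix"],np.array([s["k1"],0,0,0,0.]))[0].reshape(-1,2)
E
python3 - <<'E'
from h import *
for n,(x0,y0,x1,y1) in(("top0",(205,125,340,260)),("side0",(165,160,345,305))):
    s=load(n);c=cloud(s)
    im=cv2.resize(s["frame"][y0:y1,x0:x1,::-1],None,fx=4.2,fy=4.2 if n=="side0" else 4.2,interpolation=cv2.INTER_CUBIC)
    cv2.imwrite(f"pics/{n}z.png",im)
    P=c[y0:y1,x0:x1].reshape(-1,3)
    m=(P[:,2]>0.118)&(P[:,2]<0.134)
    print(n,np.histogram(P[:,2],bins=np.arange(0,.25,.01)))
    Q=P[m]; box=cv2.minAreaRect(Q[:,:2].astype(np.float32)*1000); print(box,np.median(Q[:,2]))
E
```

```text
top0 (array([3657,   49,   26,   23,   23,   40,  136,   35,   34,   57,   39,
        256, 7601, 1785,  311,  226,  280,   29,   47,   10,    9,    0,
          0,    0]), array([0.  , 0.01, 0.02, 0.03, 0.04, 0.05, 0.06, 0.07, 0.08, 0.09, 0.1 ,
       0.11, 0.12, 0.13, 0.14, 0.15, 0.16, 0.17, 0.18, 0.19, 0.2 , 0.21,
       0.22, 0.23, 0.24]))
((579.4213256835938, 6.9306793212890625), (321.2799987792969, 342.41961669921875), 76.96533203125) 0.12672054640987623
side0 (array([2254,  444,  434,  374,  338,  461,  470,  383,  437,  459,  433,
        676, 6748,  531,  351,  317,  239,   46,   48,   17,    0,    0,
          0,    0]), array([0.  , 0.01, 0.02, 0.03, 0.04, 0.05, 0.06, 0.07, 0.08, 0.09, 0.1 ,
       0.11, 0.12, 0.13, 0.14, 0.15, 0.16, 0.17, 0.18, 0.19, 0.2 , 0.21,
       0.22, 0.23, 0.24]))
((579.3956909179688, 9.66314697265625), (327.8892822265625, 343.2947082519531), 77.02057647705078) 0.1240815325841091
```

View pics/top0z.png

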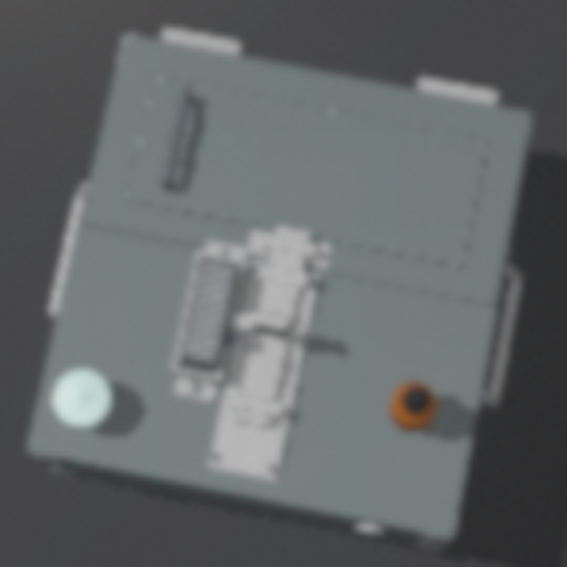

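View pics/side0z.png

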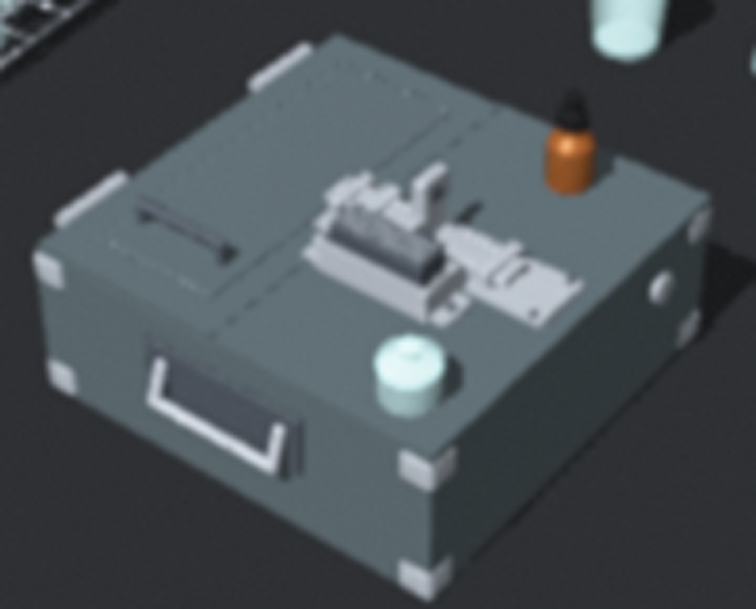

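```bash
python3 - <<'E'
from h import *
res={}
for n in("top0","side0"):
    s=load(n);c=cloud(s);P=c.reshape(-1,3)
    bgr=s["frame"]
    roi=(abs(P[:,0]-.58)<.25)&(abs(P[:,1])<.25)
    # deck plane points rect, excluding hinges/handles: erode-robust percentiles in rotated frame
    m=roi&(P[:,2]>.12)&(P[:,2]<.132)
    Q=P[m]
    for yaw in np.radians([-12,-12.5,-13,-13.5]):
        R=np.array([[np.cos(yaw),-np.sin(yaw)],[np.sin(yaw),np.cos(yaw)]])
        q=Q[:,:2]@R
        # y-edges per x-bin medians
        def edge(a,b,lo,hi):
            bins=np.linspace(lo,hi,13); X=[];L=[];H=[]
            for i in range(12):
                k=(a>=bins[i])&(a<bins[i+1]); X.append((bins[i]+bins[i+1])/2);L.append(b[k].min());H.append(b[k].max())
            X=np.array(X);L=np.array(L);H=np.array(H)
            return np.median(L),np.median(H),np.polyfit(X,L,1)[0],np.polyfit(X,H,1)[0]
        cx=np.median(q[:,0]);cy=np.median(q[:,1])
        ey=edge(q[:,0],q[:,1],cx-.13,cx+.13); ex=edge(q[:,1],q[:,0],cy-.13,cy+.13)
        print(n,np.degrees(yaw).round(1),np.round(ey,4),np.round(ex,4),"centre",(R@[ (ex[0]+ex[1])/2,(ey[0]+ey[1])/2]).round(4))
E
```

```text
top0 -12.0 [-0.0324  0.2869 -0.0179 -0.0245] [0.3953 0.7323 0.0207 0.0151] centre [0.578  0.0073]
top0 -12.5 [-0.0274  0.2918 -0.0062 -0.0156] [0.3947 0.7321 0.0098 0.0063] centre [0.5787 0.0071]
top0 -13.0 [-0.0229  0.2968  0.0022 -0.0065] [ 0.3934  0.7319  0.0009 -0.0034] centre [0.5791 0.0069]
top0 -13.5 [-0.0177  0.3015  0.0114  0.0025] [ 0.3925  0.7266 -0.0098 -0.0198] centre [0.5772 0.0074]
side0 -12.0 [-0.0294  0.2923 -0.0285 -0.0191] [0.3949 0.727  0.0151 0.0149] centre [0.576  0.0119]
side0 -12.5 [-0.0245  0.2969 -0.0263 -0.0108] [0.3935 0.7246 0.0066 0.0101] centre [0.5753 0.012 ]
side0 -13.0 [-0.0194  0.3015 -0.0171 -0.0031] [ 0.3922  0.7233 -0.0019  0.0015] centre [0.5752 0.012 ]
side0 -13.5 [-0.0149  0.3061 -0.0083  0.0053] [ 0.3908  0.7231 -0.0102  0.0009] centre [0.5756 0.0116]
```

```bash
python3 - <<'E'
from h import *
yaw=np.radians(-13); R=np.array([[np.cos(yaw),-np.sin(yaw)],[np.sin(yaw),np.cos(yaw)]])
o=R@[.558,.139]; print("o",o)
for n in("top0","side0"):
    s=load(n);c=cloud(s);P=c.reshape(-1,3)
    q=np.c_[(P[:,:2]-o)@R,P[:,2]-.126]*1000
    def rep(name,m):
        a=q[m]; print(n,name,len(a),a.min(0).round(1),a.max(0).round(1),np.median(a,0).round(1))
    box=lambda x0,x1,y0,y1,z0,z1:(q[:,0]>x0)&(q[:,0]<x1)&(q[:,1]>y0)&(q[:,1]<y1)&(q[:,2]>z0)&(q[:,2]<z1)
    rep("tab",box(-80,-10,-30,25,40,75))
    rep("tabtop",box(-80,-10,-30,25,55,75))
    rep("pad",box(-110,30,20,80,32,46))
    rep("dropper",box(-165,0,-160,-30,20,90)); rep("jar",box(-165,0,70,160,10,90))
    # colour overlay: expected outlines
    im=s["frame"][:,:,::-1].copy(); im=cv2.resize(im,None,fx=4,fy=4,interpolation=cv2.INTER_CUBIC)
    def poly(x0,x1,y0,y1,z,col):
        X=np.array([[x0,y0],[x1,y0],[x1,y1],[x0,y1]])/1000@R.T+o
        p=proj(s,np.c_[X,np.full(4,.126+z/1000)])*4+1.5
        cv2.polylines(im,[p.round().astype(int)],True,col,1)
    poly(-165,165,-160,160,0,(0,255,255)); poly(-81,-5,32,60,38,(0,255,0)); poly(-47,-37,-14,14,60,(0,0,255)); poly(-89,3,28,65,24,(255,0,255))
    pc=(proj(s,[[*o,.126]])[0]*4).astype(int); 
    cv2.imwrite(f"pics/{n}ov.png",im[pc[1]-300:pc[1]+300,pc[0]-350:pc[0]+350])
E
```

```text
o [0.57496669 0.00991475]
top0 tab 39 [-49.2 -15.5  42.4] [-37.9  10.7  69.5] [-44.9  -2.   59. ]
top0 tabtop 29 [-47.9 -15.5  55.7] [-37.9  10.7  69.5] [-43.3  -2.   60.1]
top0 pad 219 [-80.5  20.3  32.1] [-4.4 57.7 45.3] [-43.5  43.6  38.5]
top0 dropper 99 [ -94.8 -130.3   24.5] [-63.6 -98.9  82.5] [ -82.3 -114.5   41.2]
top0 jar 152 [-140.9   75.4   10.5] [-101.2  141.5   47.1] [-122.1  121.2   31. ]
side0 tab 60 [-50.8 -11.1  40.1] [-36.4  18.   60.4] [-45.8   5.3  52.8]
side0 tabtop 24 [-49.3 -10.3  55.2] [-39.   18.   60.4] [-44.9   4.3  56.5]
side0 pad 191 [-82.4  32.2  32.1] [-4.4 63.9 42.1] [-43.5  49.4  35.8]
side0 dropper 151 [ -96.9 -123.9   20.5] [-63.6 -92.5  73.6] [ -82.8 -105.7   39.3]
side0 jar 209 [-144.2  105.    10.2] [-100.7  149.2   44.5] [-126.4  132.    28. ]
```

View pics/top0ov.png

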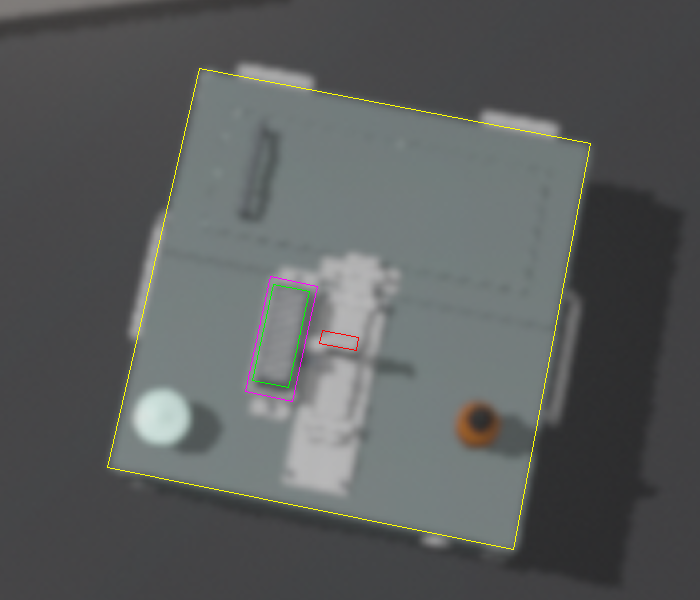

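View pics/side0ov.png

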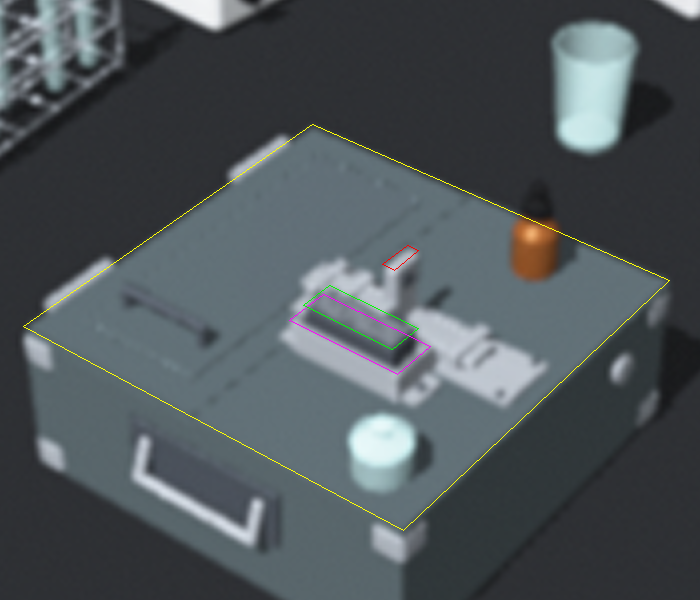

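```bash
python3 -m inch '0 0 0.171 0 0 -10 38; 0 0 0.171 0 0 -10 38; 0 0 0.171 0 0 -10 38; 0 0 0 20 -50 0 38; 0 0 0 20 -50 0 38; 0 0 0 20 -50 0 38; 0 0 0 20 -50 0 38; 0 0 0 20 -50 0 38' 20; python3 -c "
from rig import manip;s=manip.state();print(s['tcp_rot'].round(3),s['joint_positions'].round(1))"
```

```text
clock: 1.1
tool_pos: [0.3168, -0.3287, 0.2611]
tcp_rot: [[0.974, -0.225, -0.0], [-0.225, -0.974, 0.0], [-0.0, -0.0, -1.0]]
ft_force: [0.4, -0.8, 0.5]
opening: 0.0379
[[ 0.974 -0.225 -0.   ]
 [-0.225 -0.974  0.   ]
 [-0.    -0.    -1.   ]] [-47.5   6.4 101.    0.   72.6  55.5]
```

```bash
python3 -m inch '0 0 0 19 -51 0 36; 0 0 0 19 -51 0 36; 0 0 0 19 -51 0 36; 0 0 0 19 -51 0 36; 0 0 0 20 -52 0 36; 0 0 0 20 -52 0 36; 0 0 0 20 -52 0 36; 0 0 0 19 -51 0 36; 0 0 0 0 0 0 36'; python3 - <<'E'
from rig import manip
import cv2,numpy as np
from h import *
for n in("side","top"):
    s=manip.snapshot(n); np.savez(f"pics/{n}1.npz",**s)
    u,v=(260,205) if n=="side" else (265,190)
    cv2.imwrite(f"pics/{n}1.png",cv2.resize(s["frame"][v-100:v+100,u-120:u+120,::-1],None,fx=3,fy=3,interpolation=cv2.INTER_CUBIC))
print(manip.state()['ft_force'],manip.state()['tool_pos'])
E
```

```text
clock: 2.22
tool_pos: [0.5606, 0.0383, 0.2601]
tcp_rot: [[0.976, -0.22, -0.001], [-0.22, -0.976, 0.001], [-0.001, -0.0, -1.0]]
ft_force: [0.4, -0.4, 0.8]
opening: 0.0363
[-0.52776669 -0.40708569 -0.6713498 ] [0.55899849 0.03561068 0.26057987]
```

View pics/side1.png

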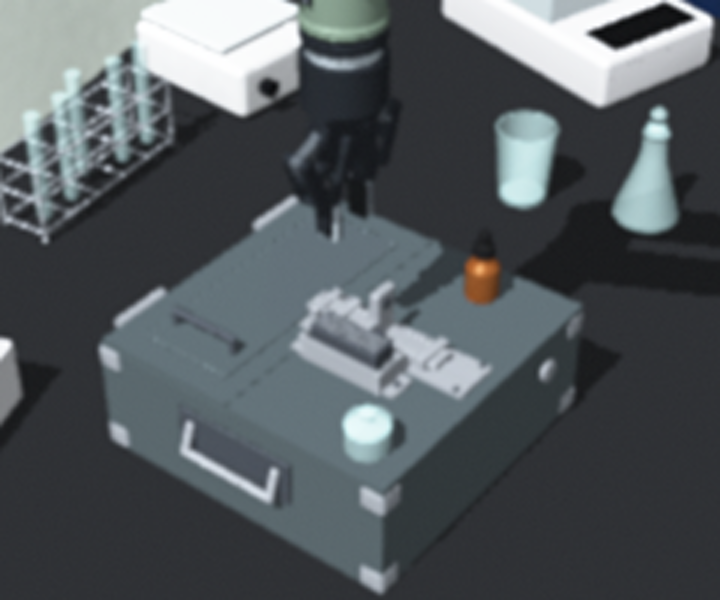

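View pics/top1.png

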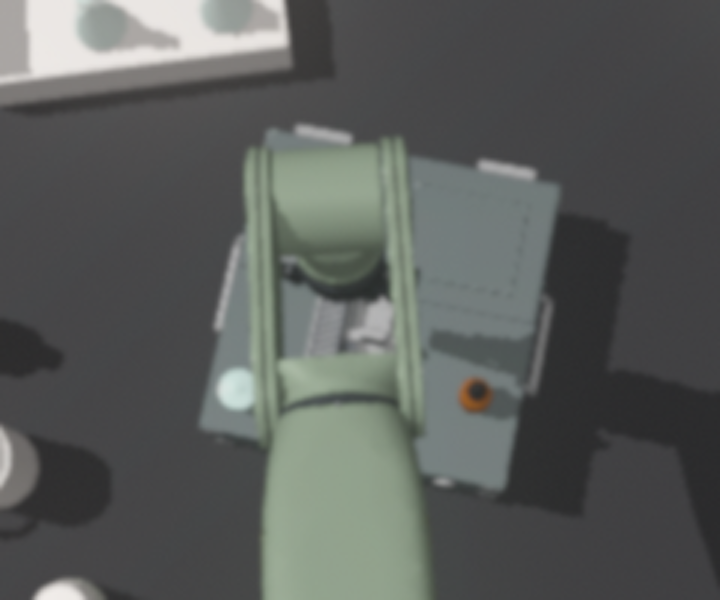

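```bash
python3 - <<'E'
from h import *
from rig import manip
st=manip.state(); print(st['tool_pos'],st['opening'],st['tcp_rot'].round(4).tolist())
yaw=np.radians(-13); R=np.array([[np.cos(yaw),-np.sin(yaw)],[np.sin(yaw),np.cos(yaw)]])
o=np.array([.575,.010])
print("tcp chest",(st['tool_pos'][:2]-o)@R*1000)
s=load("side1");P=cloud(s).reshape(-1,3)
q=np.c_[(P[:,:2]-o)@R,P[:,2]-.126]*1000
m=(q[:,2]>85)&(q[:,2]<260)&(abs(q[:,0]+20)<60)&(abs(q[:,1]-20)<80)
a=q[m]
for z in range(90,190,6):
    b=a[(a[:,2]>=z)&(a[:,2]<z+6)]
    for nm,k in(("near",b[:,1]>25),("far",b[:,1]<=25)):
        c=b[k]
        if len(c): print(z,nm,len(c),c[:,:2].min(0).round(),c[:,:2].max(0).round(),c[:,2].min().round(1))
E
```

```text
[0.55899849 0.03561068 0.26057987] 0.036289796328455276 [[0.9748, -0.2231, -0.0018], [-0.2231, -0.9748, -0.0007], [-0.0016, 0.0011, -1.0]]
tcp chest [-21.35254285  21.35471961]
132 near 7 [-31.  48.] [-15.  57.] 133.0
132 far 11 [-31.   4.] [-11.  10.] 133.0
138 near 15 [-32.  46.] [-16.  59.] 138.4
138 far 17 [-33.   1.] [-9. 13.] 138.3
144 near 12 [-32.  44.] [-18.  62.] 144.3
144 far 20 [-33.   1.] [-6. 13.] 144.3
150 near 17 [-31.  45.] [-15.  63.] 150.1
150 far 13 [-33.   1.] [-11.  13.] 150.2
156 near 20 [-33.  46.] [-14.  61.] 156.2
156 far 18 [-33.   4.] [-9. 12.] 156.8
162 near 13 [-33.  45.] [-17.  60.] 162.8
162 far 19 [-35.   2.] [-11.  14.] 164.2
168 near 9 [-34.  49.] [-26.  64.] 168.8
168 far 15 [-32.   3.] [-10.  11.] 168.2
174 near 9 [-33.  44.] [-11.  74.] 174.2
174 far 21 [-35. -12.] [-12.  11.] 174.3
180 near 30 [-35.  48.] [-8. 78.] 180.1
180 far 29 [-35. -24.] [-12.  10.] 180.1
186 near 35 [-36.  46.] [-11.  81.] 186.2
186 far 15 [-38. -22.] [-13.  12.] 186.5
```

```bash
python3 -m inch '0 0 0 0 0 18 36; 0 0 0 0 0 18 36; 0 0 0 0 0 18 36; 0 0 0 0 0 15 36; 0 0 0 0 0 12 36; 0 0 0 0 0 7 36; 0 0 0 0 0 0 36; 0 0 0 0 0 0 36'; python3 - <<'E'
from rig import manip
import cv2,numpy as np
from h import *
s=manip.snapshot("side"); np.savez("pics/side2.npz",**s)
u,v=(265,205)
cv2.imwrite("pics/side2.png",cv2.resize(s["frame"][v-60:v+60,u-70:u+70,::-1],None,fx=5,fy=5,interpolation=cv2.INTER_CUBIC))
st=manip.state();print(st['ft_force'],st['tool_pos'])
E
```

```text
clock: 3.32
tool_pos: [0.5598, 0.0355, 0.1738]
tcp_rot: [[0.975, -0.224, 0.001], [-0.224, -0.975, -0.0], [0.001, -0.0, -1.0]]
ft_force: [-0.1, -0.0, 0.5]
opening: 0.0361
[-0.33841034 -0.4680519   0.6100043 ] [0.55982815 0.03550714 0.17385398]
```

View pics/side2.png

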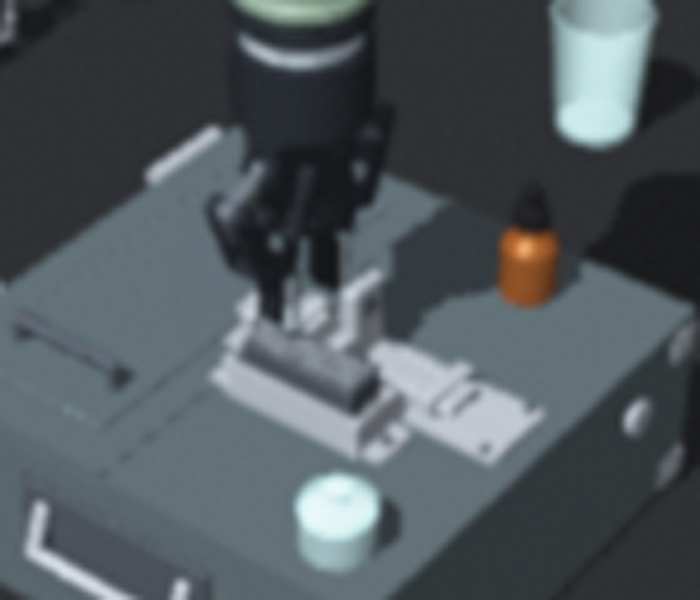

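```bash
python3 -m inch '0 0 0 0 0 5 36; 0 0 0 0 0 3 36; 0 0 0 0 0 0 36'; python3 -m inch '0 0 0 0 0 2 36; 0 0 0 0 0 0 36';python3 -m inch '0 0 0 0 0 2 36; 0 0 0 0 0 0 36';python3 -m inch '0 0 0 0 0 2 36; 0 0 0 0 0 0 36'
```

```text
clock: 3.75
tool_pos: [0.5592, 0.0354, 0.1649]
tcp_rot: [[0.975, -0.224, -0.001], [-0.224, -0.975, -0.0], [-0.001, 0.0, -1.0]]
ft_force: [0.0, -0.5, -0.2]
opening: 0.0362
clock: 4.0
tool_pos: [0.5594, 0.0354, 0.1632]
tcp_rot: [[0.975, -0.224, -0.0], [-0.224, -0.975, -0.0], [-0.0, 0.0, -1.0]]
ft_force: [0.5, -0.6, 1.5]
opening: 0.0358
clock: 4.25
tool_pos: [0.5595, 0.0355, 0.1615]
tcp_rot: [[0.975, -0.224, 0.0], [-0.224, -0.975, -0.0], [0.0, -0.0, -1.0]]
ft_force: [-0.2, 0.5, 3.2]
opening: 0.036
clock: 4.5
tool_pos: [0.5595, 0.0355, 0.1593]
tcp_rot: [[0.975, -0.224, 0.0], [-0.224, -0.975, -0.0], [0.0, -0.0, -1.0]]
ft_force: [-1.0, 0.2, 2.4]
opening: 0.036
```

```bash
python3 -m inch '0 0 0 0 0 2 36; 0 0 0 0 0 1 36; 0 0 0 0 0 0 36';python3 -m inch '0 0 0 0 0 1 36; 0 0 0 0 0 1 36; 0 0 0 0 0 0 36'; python3 -m inch '0 0 0 0 0 1 36; 0 0 0 0 0 0 36';python3 -m inch '0 0 0 0 0 0.7 36; 0 0 0 0 0 0 36'
```

```text
clock: 4.88
tool_pos: [0.5595, 0.0355, 0.1563]
tcp_rot: [[0.975, -0.224, 0.0], [-0.224, -0.975, -0.0], [0.0, -0.0, -1.0]]
ft_force: [-0.3, -0.5, 2.6]
opening: 0.036
clock: 5.25
tool_pos: [0.5595, 0.0354, 0.1543]
tcp_rot: [[0.975, -0.224, 0.0], [-0.224, -0.975, -0.0], [0.0, -0.0, -1.0]]
ft_force: [-1.4, 0.7, 4.1]
opening: 0.0358
clock: 5.5
tool_pos: [0.5596, 0.0355, 0.1533]
tcp_rot: [[0.975, -0.224, 0.0], [-0.224, -0.975, -0.0], [0.0, -0.0, -1.0]]
ft_force: [-0.1, 0.9, 4.3]
opening: 0.0358
clock: 5.75
tool_pos: [0.5596, 0.0355, 0.1529]
tcp_rot: [[0.975, -0.224, 0.001], [-0.224, -0.975, -0.0], [0.001, -0.0, -1.0]]
ft_force: [-0.5, 1.0, 4.3]
opening: 0.0361
```

```bash
python3 -m inch '0 0 0 0 0 0.6 36; 0 0 0 0 0 0 36';python3 -m inch '0 0 0 0 0 0.6 36; 0 0 0 0 0 0 36'
```

```text
clock: 6.0
tool_pos: [0.5596, 0.0355, 0.1528]
tcp_rot: [[0.975, -0.224, 0.001], [-0.224, -0.975, 0.0], [0.001, -0.0, -1.0]]
ft_force: [-0.0, 0.4, 8.0]
opening: 0.036
clock: 6.25
tool_pos: [0.5596, 0.0355, 0.1527]
tcp_rot: [[0.975, -0.224, 0.001], [-0.224, -0.975, 0.0], [0.001, -0.0, -1.0]]
ft_force: [-2.2, -0.0, 10.3]
opening: 0.0358
```

```bash
python3 -m inch '0 0 0 -2 0 0 36; 0 0 0 -2 0 0 36; 0 0 0 -2 0 0 36; 0 0 0 0 0 0 36'; python3 -m inch '0 0 0 -2 0 0 36; 0 0 0 -2 0 0 36; 0 0 0 -2 0 0 36; 0 0 0 0 0 0 36'; python3 -m inch '0 0 0 -2 0 0 36; 0 0 0 -2 0 0 36;0 0 0 -2 0 0 36; 0 0 0 -2 0 0 36; 0 0 0 0 0 0 36'
```

```text
clock: 6.75
tool_pos: [0.5563, 0.0365, 0.1529]
tcp_rot: [[0.974, -0.224, 0.007], [-0.224, -0.974, -0.0], [0.007, -0.001, -1.0]]
ft_force: [3.9, -0.8, 7.2]
opening: 0.0362
clock: 7.25
tool_pos: [0.551, 0.0377, 0.1528]
tcp_rot: [[0.974, -0.224, 0.008], [-0.224, -0.975, -0.001], [0.008, -0.001, -1.0]]
ft_force: [4.9, -2.1, 5.5]
opening: 0.0364
clock: 7.88
tool_pos: [0.5432, 0.0395, 0.1529]
tcp_rot: [[0.974, -0.224, 0.008], [-0.224, -0.975, -0.001], [0.008, -0.001, -1.0]]
ft_force: [5.7, -1.1, 5.4]
opening: 0.0358
```

```bash
python3 -m inch '0 0 0 -2 0 0.3 36; 0 0 0 -2 0 0.2 36;0 0 0 -2 0 0 36; 0 0 0 -2 0 0 36; 0 0 0 0 0 0 36'; python3 -m inch '0 0 0 -2 0 0 36; 0 0 0 -2 0 0 36;0 0 0 -2 0 0 36; 0 0 0 -2 0 0 36; 0 0 0 0 0 0 36'; python3 -m inch '0 0 0 -2 0 0 36; 0 0 0 0 0 0 36'
```

```text
clock: 8.5
tool_pos: [0.5359, 0.0413, 0.1528]
tcp_rot: [[0.974, -0.224, 0.01], [-0.224, -0.975, -0.001], [0.01, -0.001, -1.0]]
ft_force: [5.2, -1.6, 6.7]
opening: 0.0363
clock: 9.12
tool_pos: [0.5281, 0.0431, 0.1528]
tcp_rot: [[0.974, -0.224, 0.01], [-0.224, -0.975, -0.001], [0.01, -0.001, -1.0]]
ft_force: [4.9, -0.6, 8.3]
opening: 0.0365
clock: 9.38
tool_pos: [0.5263, 0.0435, 0.1528]
tcp_rot: [[0.974, -0.224, 0.01], [-0.224, -0.975, -0.001], [0.01, -0.002, -1.0]]
ft_force: [5.0, -2.1, 6.9]
opening: 0.0357
```

Travelled about 34 mm so far; continue to the stop, watching the force.

```bash
python3 -m inch '0 0 0 -1.5 0 0 36; 0 0 0 0 0 0 36'; python3 -m inch '0 0 0 -1.5 0 0 36; 0 0 0 0 0 0 36'; python3 -m inch '0 0 0 -1.5 0 0 36; 0 0 0 0 0 0 36'
```

```text
clock: 9.62
tool_pos: [0.5249, 0.0439, 0.1528]
tcp_rot: [[0.974, -0.224, 0.01], [-0.224, -0.975, -0.001], [0.01, -0.002, -1.0]]
ft_force: [5.3, -2.3, 7.1]
opening: 0.0362
clock: 9.88
tool_pos: [0.5247, 0.0439, 0.1529]
tcp_rot: [[0.975, -0.224, 0.013], [-0.224, -0.975, -0.001], [0.013, -0.002, -1.0]]
ft_force: [8.3, -2.2, 5.1]
opening: 0.0359
clock: 10.12
tool_pos: [0.5246, 0.044, 0.153]
tcp_rot: [[0.975, -0.223, 0.016], [-0.223, -0.975, -0.002], [0.016, -0.002, -1.0]]
ft_force: [11.8, -3.5, 2.9]
opening: 0.0361
```

```bash
python3 -m inch '0 0 0 0 0 0.6 36; 0 0 0 0 0 0 36';python3 -m inch '0 0 0 2 0 0 36; 0 0 0 2 0 0 36; 0 0 0 1 0 0 36; 0 0 0 0 0 0 36'; python3 - <<'E'
from rig import manip
import cv2,numpy as np
s=manip.snapshot("side"); np.savez("pics/side3.npz",**s)
u,v=(265,205)
cv2.imwrite("pics/side3.png",cv2.resize(s["frame"][v-60:v+60,u-70:u+70,::-1],None,fx=5,fy=5,interpolation=cv2.INTER_CUBIC))
E
```

```text
clock: 10.38
tool_pos: [0.5246, 0.044, 0.1529]
tcp_rot: [[0.975, -0.223, 0.016], [-0.223, -0.975, -0.002], [0.016, -0.002, -1.0]]
ft_force: [11.4, -3.8, 6.0]
opening: 0.036
clock: 10.88
tool_pos: [0.5247, 0.044, 0.1526]
tcp_rot: [[0.974, -0.225, 0.005], [-0.225, -0.974, 0.001], [0.005, -0.002, -1.0]]
ft_force: [-0.8, 0.4, 13.4]
opening: 0.0357
```

View pics/side3.png

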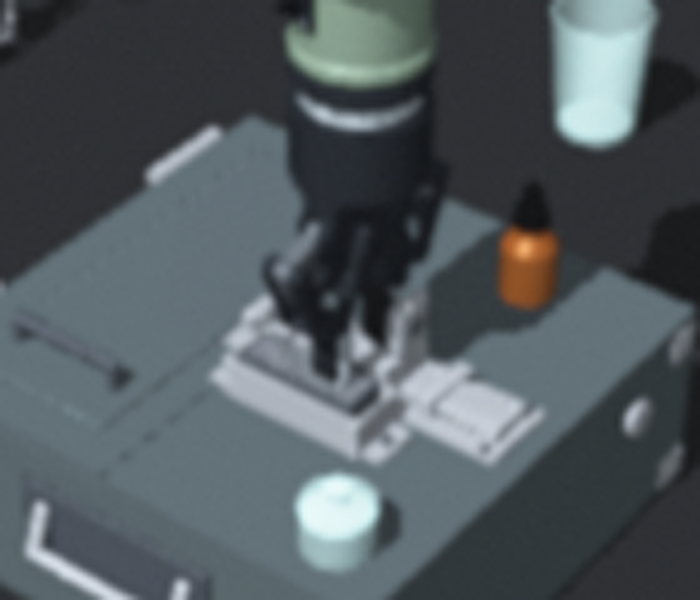

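```bash
python3 -m inch '0 0 0 1.5 0 -0.5 36; 0 0 0 1.5 0 -0.5 36; 0 0 0 0 0 -3 36; 0 0 0 0 0 -3 36; 0 0 0 0 0 -4 36; 0 0 0 0 0 -5 36; 0 0 0 0 0 -10 36; 0 0 0 0 0 -20 36;0 0 0 0 0 -40 36;0 0 0 0 0 -40 36'; python3 -m inch '0 0 0 0 50 -20 36; 0 0 0 0 60 0 36; 0 0 0 0 60 0 36; 0 0 0 0 60 0 36; 0 0 0 0 60 0 36;0 0 0 0 50 0 36;0 0 0 0 0 0 36;0 0 0 0 0 0 36'; python3 - <<'E'
from h import *
from rig import manip
yaw=np.radians(-13); R=np.array([[np.cos(yaw),-np.sin(yaw)],[np.sin(yaw),np.cos(yaw)]])
o=np.array([.575,.010])
for n,(u,v) in(("side",(265,205)),("top",(272,193))):
    s=manip.snapshot(n); np.savez(f"pics/{n}4.npz",**s)
    cv2.imwrite(f"pics/{n}4.png",cv2.resize(s["frame"][v-70:v+70,u-80:u+80,::-1],None,fx=4,fy=4,interpolation=cv2.INTER_CUBIC))
    for tag in("0","4"):
        P=cloud(load(n+tag)).reshape(-1,3)
        q=np.c_[(P[:,:2]-o)@R,P[:,2]-.126]*1000
        box=lambda x0,x1,y0,y1,z0,z1:q[(q[:,0]>x0)&(q[:,0]<x1)&(q[:,1]>y0)&(q[:,1]<y1)&(q[:,2]>z0)&(q[:,2]<z1)]
        for nm,b in(("tab",(-110,-10,-30,25,48,75)),("pad",(-75,-10,36,56,20,46)),("dropper",(-165,0,-160,-30,20,90)),("jar",(-165,0,95,160,10,90)),("lid",(40,150,-120,50,-20,20))):
            a=box(*b); print(n,tag,nm,len(a),np.median(a,0).round(1))
    d=cv2.absdiff(load(n+"0")["frame"],s["frame"]).max(2); print("diff px",(d>40).sum())
E
```

```text
clock: 12.18
tool_pos: [0.5258, 0.0429, 0.2776]
tcp_rot: [[0.974, -0.224, -0.0], [-0.224, -0.974, -0.001], [0.0, 0.001, -1.0]]
ft_force: [1.1, 0.3, 0.5]
opening: 0.0359
clock: 13.18
tool_pos: [0.4495, -0.2879, 0.2964]
tcp_rot: [[0.974, -0.225, 0.0], [-0.225, -0.974, 0.0], [-0.0, -0.0, -1.0]]
ft_force: [-0.4, 0.7, -0.1]
opening: 0.0358
side 0 tab 39 [-45.4   4.5  56.1]
side 0 pad 117 [-44.4  45.6  36.2]
side 0 dropper 151 [ -82.8 -105.8   39.3]
side 0 jar 209 [-126.4  131.9   28. ]
side 0 lid 1254 [ 93.2 -31.6  -0.9]
side 4 tab 37 [-75.5   3.2  56.5]
side 4 pad 113 [-41.4  45.4  36. ]
side 4 dropper 158 [ -83.1 -105.8   39.2]
side 4 jar 217 [-126.2  131.9   27.5]
side 4 lid 1244 [ 91.9 -30.5  -1. ]
diff px 23074
top 0 tab 37 [-44.7  -2.4  59.3]
top 0 pad 132 [-42.3  45.8  38.6]
top 0 dropper 99 [ -82.3 -114.6   41.2]
top 0 jar 151 [-122.2  121.3   31.1]
top 0 lid 1786 [ 94.  -35.1   1.7]
top 4 tab 34 [-74.3  -2.4  58.4]
top 4 pad 139 [-42.6  45.5  38.1]
top 4 dropper 98 [ -82.3 -114.7   42.8]
top 4 jar 148 [-122.6  121.2   31.2]
top 4 lid 1785 [ 94.3 -35.6   1.7]
diff px 24747
```

View pics/side4.png

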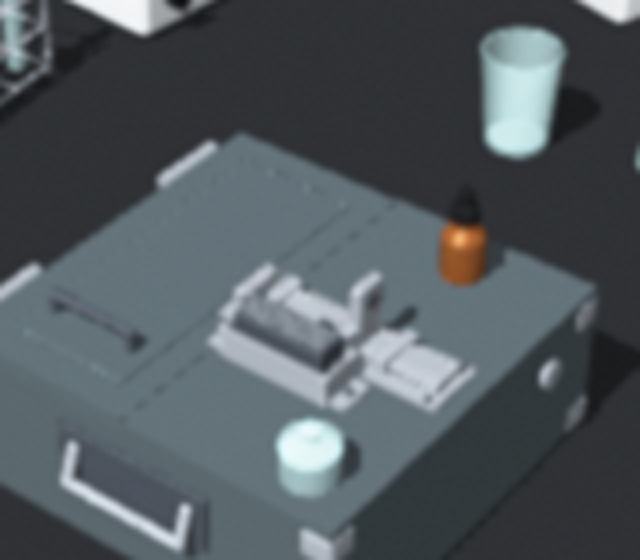

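View pics/top4.png

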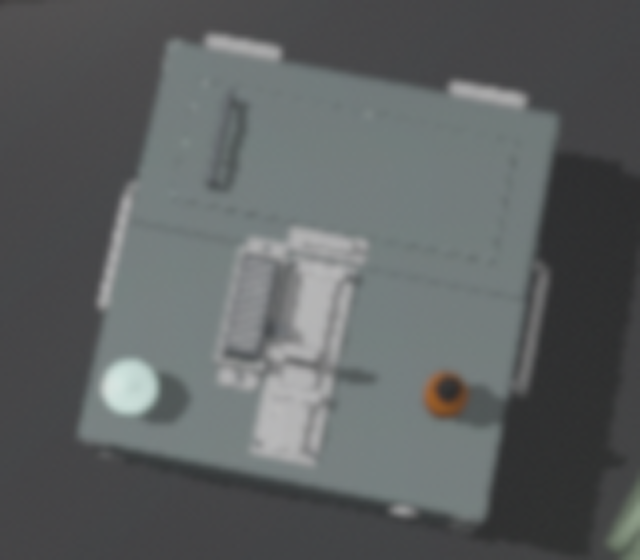

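```bash
python3 -c "
from rig import manip;print(manip.hand_in())"
```

```text
the job is handed in; nothing more can be done
None
```

The bolt is back at its stop and the job was handed in at about 13 s. The catch has sprung up again behind the bolt.

- **What I did:** I pressed the catch plate down onto its stop with one fingertip. With the catch down, I slid the bolt back by pushing the tab with the other finger. It stalled at the stop at about 12 N sideways. I then backed off the tab, lifted to release the catch, and took the hand clear.
- **Catch and lid:** In the last pictures the catch plate is back at its starting height, about 38 mm above the deck. The lid is shut.
- **Other items:** The dropper and weighing jar measured within 1 mm of where they started in the plan. I did not measure the flask, beaker and other bench items again afterwards. The gripper only crossed above the bench and felt no contact there.
- **Bolt travel:** The depth readings show 29.6–30.1 mm, a little under the nominal 30.5–32 mm. They are only good to about 2 mm. I took the firm stall as the proof that the bolt is fully back.
- **Catch force:** The downward force read as low as 2.9 N for a moment at the stop, where the finger was also pressed hard on the tab. The fingertip stayed within about 0.3 mm of its fully-down height, so the catch stayed down the whole time.

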